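# Open the sprung cover of a gauge case and hold it open

## Task

Take the upright fin on the hinged cover of the small gauge case and tug it up through its few millimetres of play, with the catch left as you find it, to feel whether the cover is caught; if it is, slide the catch stud fully away from the cover and then take the fin again. Raise the cover well open, past 45 degrees, and finish while still holding it there: the cover is sprung and falls shut when let go. Do not disturb the tape roll, the side cutters or the pin gauge lying near by.

Things in the scene. Friction and masses are not known exactly. Their poses are not given: they have to be found in the camera images.
- case: Grey case fixed to the bench, 140 (its x) x 180 (its y) x 61 mm high. Origin: centre of its underside; x from its front to its hinge side, y left, z up. A 6 mm aluminium cover, top at 61 mm, closes case y -89 to +44 mm; the strip y +46 to +90 is a fixed deck of the same height with the catch. A tongue hidden in it decides if the cover is caught (half of the starts); that cannot be seen.
- cover (a joint): Angle of the cover about its hinge, rad: 0 shut, grows as its front edge rises, stop at 1.15. Weighs about 0.25 kg, light closing spring: some 3 N up at the fin lifts it when free; it falls shut from every angle when let go. When caught it has play of only 0.04 to 0.06 rad (4 to 6 mm at the fin), then stops hard.
- cover_fin (a point): Grip point in the cover's upright black fin, middle of its thickness and length, 27 mm above the cover's face (13 mm below the fin's top). Fin: 12 mm thick along case y (the hinge direction), 24 mm long along case x, 40 mm high, flat sides; pinched along case y it pivots between the fingers as the cover rises. Axes: the case's when shut, turning with the cover.
- cover_hinge (a point): Point on the cover's hinge line, in the plane of the fin; fixed to the case, whose axes it has. The hinge line is level, along case y, 58 mm above the bench. With the cover shut the fin's grip point lies 95.5 mm from it towards the case's front (-x) and 30 mm above it; it moves about it in a circle.
- catch_stud (a point): Middle of the catch's upright steel stud, 14 mm in diameter, from the deck (61 mm) to 90 mm height, on a flat foot 26 x 20 x 3 mm. Slides only along case +y, away from the cover, from case (-30, +56) mm to a stop at y +74; starts within 3 mm of y +56. Needs about 2 N, stays where left. Slid to its stop it draws the hidden tongue clear for good.
- tape_roll_mid (a point): Centre of a tape roll lying flat, 100 mm in diameter, 48 mm high. Bystander, loose.
- gauge_mid (a point): Point in the middle of the pin gauge, a slim double-ended handle 128 mm long, 22 mm thick, lying. Bystander, loose.
- cutters_mid (a point): Point in the middle of the red-handled side cutters lying flat, 141 mm long, 42 mm wide, 12 mm thick. Bystander, loose.

How it is judged:
By the outcome, as a careful person would: the job done as asked, in the order asked, and still so for the second after the job is handed in, while the arm keeps its last pose, push and grip.
It also fails if it takes over 51 s, if anything falls off the work surface, if the arm or the gripper's body presses on something with over 40 N, if the wrist force passes 120 N, or if a joint passes its speed limit or range.

## Robot

A 7-joint arm with a two-finger parallel gripper is mounted at the origin on a cart in front of the work surface, level with it; the furniture and walls round the work are solid. World frame = base frame: x ahead of the robot, y to its left, z up, the work surface at z = 0. Lengths are in m, angles in rad, forces in N, time in s.
With the tool pointing down it reaches from about 0.425 to 1.025 m from the base axis. Payload 3.6 kg.
Tool frame: the origin (TCP) lies on the centre line of the jaws, within the pads' length; the fingertips stand 22 mm ahead of it and the grasp point (between the pads) lies 3 mm ahead of it; z points along the fingers, y is the line along which they close (so a half turn about z gives the same grasp; the last joint's range is limited). The gripper opens to 85 mm and grips with 20 to 120 N. Pads are 22 mm wide; open, the fingers measure 114 mm over their backs; the gripper's body (76 mm by 85 mm) begins 54 mm behind the grasp point. The pads swing forward as they close: fully open they stand 13 mm farther back than shut.
Start: joints at [-1.367, 0.591, 0.048, 1.609, -0.033, 0.943, -0.034], TCP at [0.213, 0.693, 0.253] pointing down, gripper open.
Joint ranges: [-2.69, 2.69], [-0.47, 2.24], [-1.27, 1.36], [0.19, 2.51], [-1.53, 4.68], [0.08, 2.07], [-3.09, 3.09]. Speed limits (rad/s): [2.57, 2.57, 3.14, 3.14, 3.14, 3.14, 3.14].

## Interface

Orientations are given as a unit quaternion [w, x, y, z].
In Python, from plant import robot gives the robot as it stands. The module is installed in compiled form; this text tells all that it offers.
- The arm moves only by the tool play_rows, never from a script. Its argument "moves" is a list of rows, each an object of numbers: "tx", "ty", "tz": the shift along the tool's x, y, z in units of 40 mm (1.0 is 40 mm); "wx", "wy", "wz": the turn, a rotation vector about the tool's x, y, z in units of 8 degrees (1.0 is 8 degrees). A call has 1 to 20 rows; each row is the pose to reach, as a shift and turn from the pose commanded when the call began, along the tool's axes at that moment; what a row does not reach only later rows make up. A row lasts 1/10 s, in which the tool goes at most 50 mm and 8.59 degrees, less where a joint would pass 70% of its speed; a pose out of reach is approached as far as the arm can. A call with a gripper value outside its range is refused whole. "claw" is the opening in per cent of the stroke, from 0 (shut) to 100 (fully open), set as the call begins (left out, the last holds). The fingers move at their own pace and stop on an object; "force" is the grip in N (left out, the last holds). Time passes only in rows, so rows that repeat a pose let the fingers close. It gives the time, the measured TCP pose, the force, the opening and the grip force at its end, in the units of the state.
- robot.read_state(): the state, without advancing time (a new reading comes with each control period).
- robot.snapshot(name): name is "scene" or "top" or "wrist"; returns a dict with "color" (400x640x3 uint8, red, green, blue), "fx", "fy", "cx", "cy" (pixels), "k1" (the pictures are not rectified: a ray, as slopes to the right and down, at radius r is drawn at 1 + k1 r^2 times it, then the intrinsics apply), "rvec" (rotation vector, rad) and "tvec" (3), from world to camera coordinates, as OpenCV has them. Camera axes: x right, y down, z forward; pixel columns grow to the right and rows downward; lengths in m; the calibration is good to about 2 mm. A picture is of the moment at which its call begins. There is no depth.
- robot.job_done(): hands the job in; it is judged then, once.
The state is a dict: "time": time; "q": joint angles; "dq": joint speeds; "tau": joint torques, N m; "position": TCP position; "ee_rot": TCP orientation; "ft_force": force on the tool from outside, world axes, zero at the start; "ft_torque": the same for the moment, N m; "gripper_width": opening from 0.0 (shut) to 1.0 (fully open); "finger_force": force on a finger pad.
Only numpy, scipy, OpenCV 4.12 (cv2) and the standard library are available. Lean on these libraries where they do the work, as an engineer would, in place of code of your own. Each camera call takes 0.05 s, during which the arm holds its last target. There are 200 camera calls.

## Working session

There is one attempt and no reset: what is moved stays moved. The work goes in short steps, Python scripts to look and compute and a tool call to move; the robot and the scene stay as the last step left them, time stands still between calls to the robot, and variables do not carry over. Pictures are saved under pics/ and viewed, at most 10 in all, crops included, and the job is handed in when it is done.

Besides the shell and the picture viewer there is one more tool, called after "Request:" as a command line: name --argument value ..., lists and objects as JSON in quotes. play_rows: Moves the arm, as the interface text tells. Its arguments: {"type":"object","properties":{"moves":{"type":"array","items":{"type":"object","properties":{"tx":{"type":"number"},"ty":{"type":"number"},"tz":{"type":"number"},"wx":{"type":"number"},"wy":{"type":"number"},"wz":{"type":"number"}}}},"claw":{"type":"number"},"force":{"type":"number"}},"required":["moves"]}

```bash
mkdir -p pics; cat > h.py <<'E'
import numpy as np, cv2
from plant import robot
from scipy.spatial.transform import Rotation as R
def snap(name,fn,crop=None,s=1):
    d=robot.snapshot(name); im=cv2.cvtColor(d['color'],cv2.COLOR_RGB2BGR)
    np.savez('pics/'+fn+'.npz',**{k:np.array(d[k]) for k in d})
    if crop: x0,y0,x1,y1=crop; im=im[y0:y1,x0:x1]
    if s!=1: im=cv2.resize(im,None,fx=s,fy=s,interpolation=cv2.INTER_CUBIC)
    cv2.imwrite('pics/'+fn+'.png',im)
def ray(fn,u,v):
    d=np.load('pics/'+fn+'.npz'); a,b=(u-d['cx'])/d['fx'],(v-d['cy'])/d['fy']
    x,y=a,b
    for _ in range(20):
        f=1+d['k1']*(x*x+y*y); x,y=a/f,b/f
    M=cv2.Rodrigues(d['rvec'])[0]; 
    return -M.T@d['tvec'].ravel(), M.T@np.array([x,y,1.])
def atz(fn,u,v,z):
    c,r=ray(fn,u,v); return c+r*(z-c[2])/r[2]
def proj(fn,p):
    d=np.load('pics/'+fn+'.npz'); M=cv2.Rodrigues(d['rvec'])[0]; c=M@np.array(p)+d['tvec'].ravel()
    x,y=c[:2]/c[2]; f=1+d['k1']*(x*x+y*y); return float(d['fx']*x*f+d['cx']),float(d['fy']*y*f+d['cy'])
def tool(dw):
    s=robot.read_state(); q=s['ee_rot']; r=R.from_quat([q[1],q[2],q[3],q[0]])
    return r.inv().apply(dw)/.04
E
python3 - <<'E'
from h import *
snap('scene','s1'); snap('top','t1'); 
for f in('s1','t1'): print(f,ray(f,320,200))
s=robot.read_state(); print(s['time'],s['position'],s['ee_rot'],s['ft_force'],s['gripper_width'])
E
```

```text
s1 (array([ 0.22663288, -0.37850096,  0.6173339 ]), array([ 0.42755166,  0.68150996, -0.5941598 ]))
t1 (array([0.44901596, 0.19658847, 0.94820393]), array([ 0.14871739,  0.02397177, -0.98865268]))
0.1 [0.21253307 0.692427   0.25225843] [-8.46927040e-05  1.48317229e-01  9.88939329e-01 -9.98439430e-04] [-0.8360004  -0.28189617 -0.88142759] 0.9969859494128958
```

View pics/t1.png

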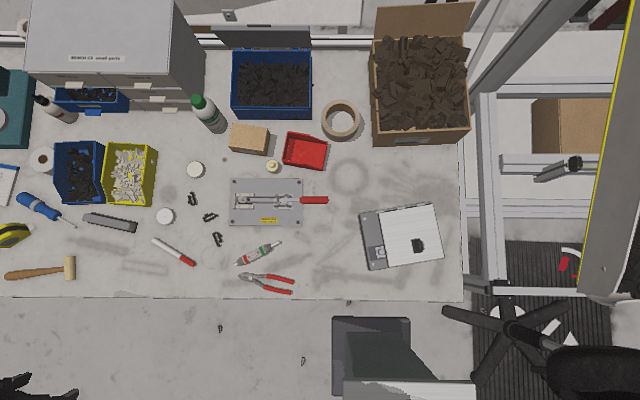

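View pics/s1.png

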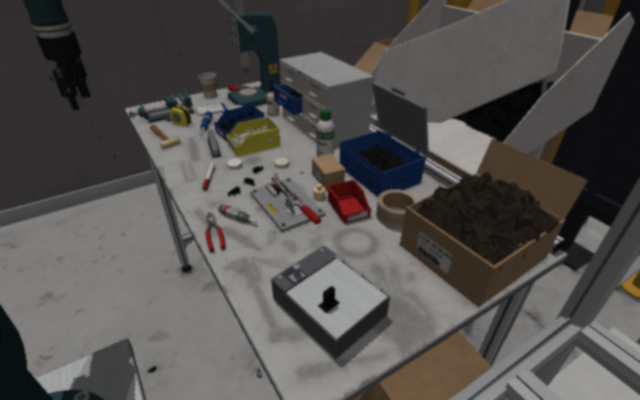

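The top view shows the case around (400,237), with the fin near (418,245) and the stud near (380,252). The deck is on its left. The cutters (267,283), gauge (258,252) and tape (340,120) are all well to the left or behind. I'll enlarge the case.

```bash
python3 - <<'E'
from h import *
im=cv2.imread('pics/t1.png')[190:285,345:460]; cv2.imwrite('pics/t1c.png',cv2.resize(im,None,fx=6,fy=6,interpolation=cv2.INTER_CUBIC))
E
```

```text
(no output)
```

View pics/t1c.png

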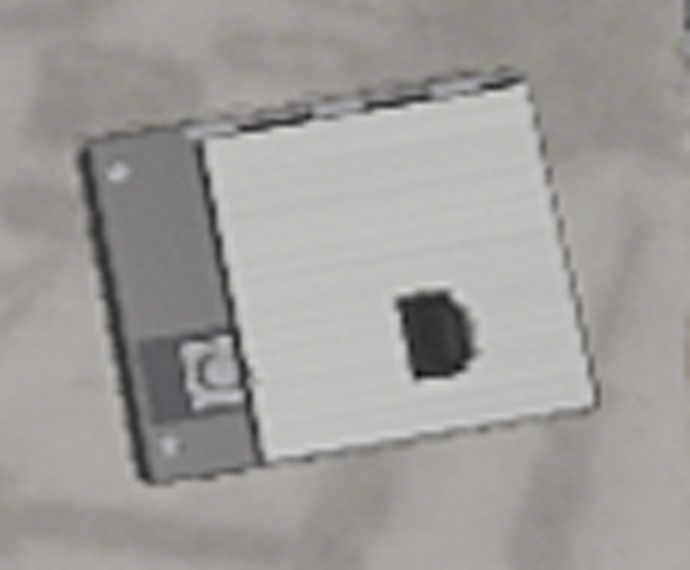

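The enlarged crop shows the hinge knuckles along the top (far side). The deck corners are at crop (88,145) and (150,482), and the cover corners at (522,80) and (597,407). The fin spans (398–475, 290–380) and the stud is near (215,370).

```bash
python3 - <<'E'
from h import *
def P(x,y,z): return atz('t1',345+(x-2.5)/6,190+(y-2.5)/6,z)
A,B,C,D=[P(*p,.061) for p in [(88,145),(150,482),(597,407),(522,80)]]
print(A,B,C,D); n=np.linalg.norm
print('sides',n(A-B),n(C-D),n(A-D),n(B-C))
x=(A-B)/n(A-B)+(D-C)/n(D-C); ly=(A-D)/n(A-D)+(B-C)/n(B-C)
yaw=np.arctan2(x[1],x[0]);yaw2=np.arctan2(-ly[0],ly[1]);print(yaw,yaw2)
o=(A+B+C+D)/4; th=(yaw+yaw2)/2
Rz=R.from_euler('z',th).as_matrix()
for nm,p in dict(fintopR=(455,335,.101),finbaseL=(405,340,.061),studtop=(222,370,.09),foot=(212,372,.064)).items():
    w=P(*p);print(nm,w,(Rz.T@(w-o))[:2])
print(o,th)
for nm,p in [('stud',(-.03,.056,.09)),('finTop',(-.027,-.022,.101))]:
    w=Rz@np.array([p[0],p[1],0])+[o[0],o[1],p[2]]; u,v=proj('t1',w); print(nm,w,(u-345)*6,(v-190)*6)
s=robot.read_state();print(R.from_quat(np.roll(s['ee_rot'],-1)).as_matrix())
E
```

```text
[0.54959581 0.12239881 0.061     ] [0.41578926 0.0983341  0.061     ] [ 0.44750176 -0.07782794  0.061     ] [ 0.57777243 -0.0524955   0.061     ]
sides 0.13595330276985138 0.13271089231100117 0.17714948341799175 0.17899371101782188
0.18500391948424788 0.16892262325551366
fintopR [ 0.47386324 -0.01308451  0.101     ] [-0.02971221 -0.03093949]
finbaseL [ 0.47280608 -0.00319604  0.061     ] [-0.02901209 -0.02101935]
studtop [0.45967449 0.07359635 0.09      ] [-0.02841998  0.05688546]
foot [0.45916103 0.07383052 0.064     ] [-0.0288842   0.05720636]
[0.49766481 0.02260237 0.061     ] 0.17696327136988077
stud [0.45827503 0.07244657 0.09      ] 222.543230508002 371.20695553125995
finTop [ 0.47495938 -0.00380717  0.101     ] 427.8006524216918 329.2801440314515
[[-9.56003985e-01  2.93353313e-01 -4.63683431e-04]
 [ 2.93353651e-01  9.56002005e-01 -1.94966926e-03]
 [-1.28659648e-04 -1.99991481e-03 -9.99997992e-01]]
```

Request:
play_rows --claw 60 --moves '[{"tx": -2.85, "ty": -3.7, "wz": -0.85}, {"tx": -2.85, "ty": -3.7, "wz": -0.85}, {"tx": -2.85, "ty": -3.7, "wz": -0.85}, {"tx": -2.85, "ty": -3.7, "wz": -0.85}, {"tx": -11.39, "ty": -14.85, "wz": -3.4}, {"tx": -11.39, "ty": -14.85, "wz": -3.4}, {"tx": -11.39, "ty": -14.85, "wz": -3.4}, {"tx": -11.39, "ty": -14.85, "wz": -3.4}, {"tx": -11.39, "ty": -14.85, "wz": -3.4}, {"tx": -11.39, "ty": -14.85, "wz": -3.4}, {"tx": -11.39, "ty": -14.85, "wz": -3.4}, {"tx": -11.39, "ty": -14.85, "wz": -3.4}, {"tx": -11.39, "ty": -14.85, "wz": -3.4}, {"tx": -11.39, "ty": -14.85, "wz": -3.4}, {"tx": -11.39, "ty": -14.85, "wz": -3.4}, {"tx": -11.39, "ty": -14.85, "tz": 1.34, "wz": -3.4}, {"tx": -11.39, "ty": -14.85, "tz": 1.34, "wz": -3.4}, {"tx": -11.39, "ty": -14.85, "tz": 1.34, "wz": -3.4}, {"tx": -11.39, "ty": -14.85, "tz": 1.34, "wz": -3.4}, {"tx": -11.39, "ty": -14.85, "tz": 1.34, "wz": -3.4}]'

```text
invalid input
```

```bash
python3 - <<'E'
from h import *
snap('wrist','w1'); print(ray('w1',320,200))
s=robot.read_state();print(s['time'],s['position'],s['ft_force'],s['gripper_width'],s['q']);print(R.from_quat(np.roll(s['ee_rot'],-1)).as_matrix())
E
```

```text
(array([0.14787867, 0.71180057, 0.37232536]), array([ 0.23788838, -0.07845544, -0.96821513]))
0.15 [0.21252564 0.6925339  0.25238665] [ 0.09465221  0.46517059 -0.0205337 ] 1.0030475391831035 [-1.36650691  0.59193867  0.04830651  1.609514   -0.0333174   0.94267742
 -0.03371786]
[[-9.56003646e-01  2.93354470e-01 -4.29055829e-04]
 [ 2.93354772e-01  9.56002176e-01 -1.67856357e-03]
 [-8.22358210e-05 -1.73057847e-03 -9.99998499e-01]]
```

View pics/w1.png

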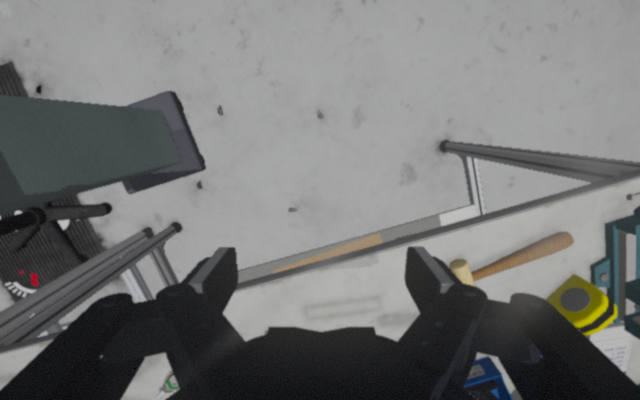

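The wrist picture shows only the floor and bench edge because the move was refused. The fingers are at (215,270) and (430,270). I'll try again with all keys given.

Request:
play_rows --claw 60 --force 40 --moves '[{"tx": -1.0, "ty": -1.3, "tz": 0, "wx": 0, "wy": 0, "wz": -0.3}, {"tx": -2.0, "ty": -2.6, "tz": 0, "wx": 0, "wy": 0, "wz": -0.6}]'

```text
time: 0.35
position: [0.2467, 0.5994, 0.2525]
ee_rot: [-0.0, 0.104, 0.995, -0.0]
ft_force: [1.5, -0.6, -0.2]
gripper_width: 0.691
finger_force: 0.0
```

Request:
play_rows --claw 60 --force 40 --moves '[{"tx": -8.32, "ty": -13.0, "tz": 0, "wx": 0, "wy": 0, "wz": -2.8}, {"tx": -8.32, "ty": -13.0, "tz": 0, "wx": 0, "wy": 0, "wz": -2.8}, {"tx": -8.32, "ty": -13.0, "tz": 0, "wx": 0, "wy": 0, "wz": -2.8}, {"tx": -8.32, "ty": -13.0, "tz": 0, "wx": 0, "wy": 0, "wz": -2.8}, {"tx": -8.32, "ty": -13.0, "tz": 0, "wx": 0, "wy": 0, "wz": -2.8}, {"tx": -8.32, "ty": -13.0, "tz": 0, "wx": 0, "wy": 0, "wz": -2.8}, {"tx": -8.32, "ty": -13.0, "tz": 0, "wx": 0, "wy": 0, "wz": -2.8}, {"tx": -8.32, "ty": -13.0, "tz": 0, "wx": 0, "wy": 0, "wz": -2.8}, {"tx": -8.32, "ty": -13.0, "tz": 0, "wx": 0, "wy": 0, "wz": -2.8}, {"tx": -8.32, "ty": -13.0, "tz": 0, "wx": 0, "wy": 0, "wz": -2.8}, {"tx": -8.32, "ty": -13.0, "tz": 0, "wx": 0, "wy": 0, "wz": -2.8}, {"tx": -8.32, "ty": -13.0, "tz": 0, "wx": 0, "wy": 0, "wz": -2.8}, {"tx": -8.32, "ty": -13.0, "tz": 1.3, "wx": 0, "wy": 0, "wz": -2.8}, {"tx": -8.32, "ty": -13.0, "tz": 1.3, "wx": 0, "wy": 0, "wz": -2.8}, {"tx": -8.32, "ty": -13.0, "tz": 1.3, "wx": 0, "wy": 0, "wz": -2.8}, {"tx": -8.32, "ty": -13.0, "tz": 1.3, "wx": 0, "wy": 0, "wz": -2.8}, {"tx": -8.32, "ty": -13.0, "tz": 1.3, "wx": 0, "wy": 0, "wz": -2.8}]'

```text
time: 2.05
position: [0.4631, 0.0222, 0.2026]
ee_rot: [0.001, -0.09, 0.996, 0.0]
ft_force: [-0.7, -0.6, 0.4]
gripper_width: 0.598
finger_force: 0.0
```

```bash
python3 - <<'E'
from h import *
snap('wrist','w2'); print(ray('w2',320,200))
s=robot.read_state();print(s['time'],s['position'],s['ft_force'],s['gripper_width'],s['q']);print(R.from_quat(np.roll(s['ee_rot'],-1)).as_matrix())
E
```

```text
(array([0.39628171, 0.00993176, 0.32247928]), array([ 0.24924097,  0.04229177, -0.96761409]))
2.1 [0.46307938 0.02212694 0.20255888] [-0.71997032 -1.0006928  -0.13427942] 0.600549187095106 [-0.20730763  0.34666238  0.07808165  2.23198458 -0.05084009  0.56192162
  1.6596042 ]
[[-9.83894553e-01 -1.78732645e-01  2.48007890e-03]
 [-1.78730890e-01  9.83897573e-01  9.13931019e-04]
 [-2.60349292e-03  4.55945041e-04 -9.99996507e-01]]
```

View pics/w2.png

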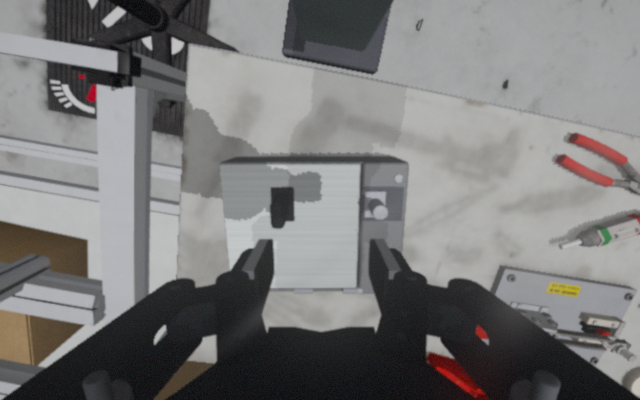

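The wrist view shows the case square to the jaws. The fin is near (283,205), the stud near (379,206), and the deck is on the right. I'll enlarge it.

```bash
python3 - <<'E'
from h import *
im=cv2.imread('pics/w2.png')[150:300,215:415]; cv2.imwrite('pics/w2c.png',cv2.resize(im,None,fx=4,fy=4,interpolation=cv2.INTER_CUBIC))
E
```

```text
(no output)
```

View pics/w2c.png

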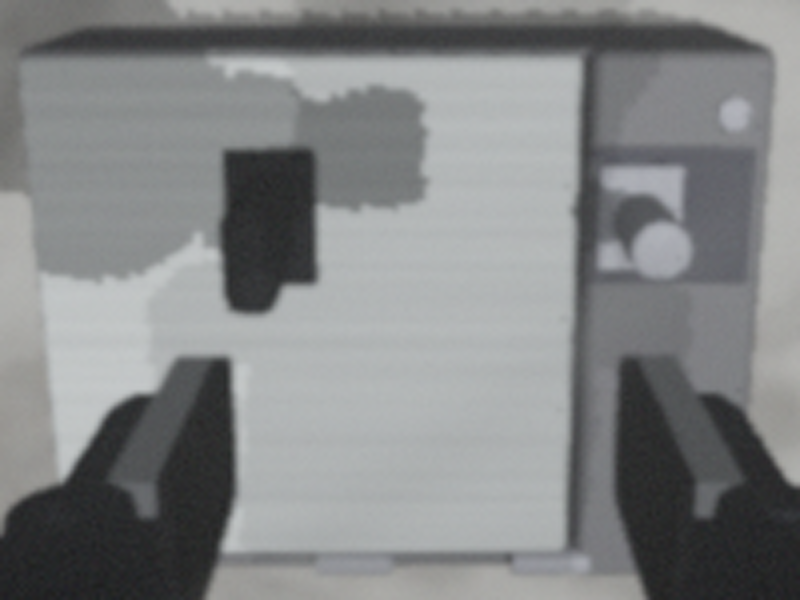

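The fin's rear right base corner is at crop (315,283), its top rear edge at y≈312 between x 227 and 278, and the stud top is at (662,250).

```bash
python3 - <<'E'
from h import *
def P(x,y,z): return atz('w2',215+(x-1.5)/4,150+(y-1.5)/4,z)
C=[P(22,52,.061),P(772,52,.061),P(582,52,.061),P(568,552,.061)]
n=np.linalg.norm
print('front',n(C[0]-C[1]),'edge',n(C[2]-C[3]),C)
v=C[1]-C[0]; th=np.arctan2(-v[0],v[1]); print('yaw',th)
Rz=R.from_euler('z',th).as_matrix()
o=(C[0]+C[1])/2+Rz@[.07,0,0]; print('o',o)
for nm,p in dict(finBaseR=(315,283,.061),finBaseFrontR=(315,150,.061),topRear=(252,312,.101),topL=(225,220,.101),topR=(279,300,.101),stud=(662,250,.09)).items():
    w=P(*p); print(nm,w,(Rz.T@(w-o))[:2])
E
```

```text
front 0.17415591410767198 edge 0.13106431358933415 [array([ 0.44491016, -0.07633585,  0.061     ]), array([0.41377444, 0.09501423, 0.061     ]), array([0.42176221, 0.05156061, 0.061     ]), array([0.55048196, 0.07624015, 0.061     ])]
yaw 0.17974706900963877
o [0.49821452 0.02185384 0.061     ]
finBaseR [ 0.48857964 -0.00061098  0.061     ] [-0.01349593 -0.02038036]
finBaseFrontR [ 0.45574054 -0.00570862  0.061     ] [-0.04671732 -0.01952487]
topRear [ 0.48313792 -0.01097583  0.101     ] [-0.02070302 -0.02960535]
topL [ 0.4643493  -0.01917007  0.101     ] [-0.0406539  -0.03430852]
topR [ 0.47949548 -0.00580552  0.101     ] [-0.02336242 -0.02386714]
stud [0.45751924 0.07313912 0.09      ] [-0.03087082  0.05773455]
```

Request:
play_rows --moves '[{"tx": -0.1, "ty": -0.83, "tz": 0, "wx": 0, "wy": 0, "wz": 0}, {"tx": -0.1, "ty": -0.83, "tz": 0.8, "wx": 0, "wy": 0, "wz": 0}, {"tx": -0.1, "ty": -0.83, "tz": 1.5, "wx": 0, "wy": 0, "wz": 0}, {"tx": -0.1, "ty": -0.83, "tz": 1.5, "wx": 0, "wy": 0, "wz": 0}, {"tx": -0.1, "ty": -0.83, "tz": 1.5, "wx": 0, "wy": 0, "wz": 0}]'

```text
time: 2.6
position: [0.4725, -0.0107, 0.142]
ee_rot: [0.0, -0.089, 0.996, 0.0]
ft_force: [0.3, 0.6, -0.4]
gripper_width: 0.603
finger_force: 0.0
```

Request:
play_rows --moves '[{"tx": 0, "ty": 0, "tz": 0.65, "wx": 0, "wy": 0, "wz": 0}, {"tx": 0, "ty": 0, "tz": 1.27, "wx": 0, "wy": 0, "wz": 0}, {"tx": 0, "ty": 0, "tz": 1.27, "wx": 0, "wy": 0, "wz": 0}, {"tx": 0, "ty": 0, "tz": 1.27, "wx": 0, "wy": 0, "wz": 0}]'

```text
time: 3.0
position: [0.473, -0.011, 0.0917]
ee_rot: [0.001, -0.089, 0.996, 0.0]
ft_force: [-0.1, -1.1, 0.6]
gripper_width: 0.603
finger_force: 0.0
```

Request:
play_rows --claw 0 --force 40 --moves '[{"tx": 0, "ty": 0, "tz": 0, "wx": 0, "wy": 0, "wz": 0}, {"tx": 0, "ty": 0, "tz": 0, "wx": 0, "wy": 0, "wz": 0}, {"tx": 0, "ty": 0, "tz": 0, "wx": 0, "wy": 0, "wz": 0}, {"tx": 0, "ty": 0, "tz": 0, "wx": 0, "wy": 0, "wz": 0}, {"tx": 0, "ty": 0, "tz": 0, "wx": 0, "wy": 0, "wz": 0}, {"tx": 0, "ty": 0, "tz": 0, "wx": 0, "wy": 0, "wz": 0}, {"tx": 0, "ty": 0, "tz": 0, "wx": 0, "wy": 0, "wz": 0}]'

```text
time: 3.7
position: [0.4734, -0.0135, 0.0916]
ee_rot: [0.001, -0.088, 0.996, -0.001]
ft_force: [0.6, -4.9, 4.5]
gripper_width: 0.134
finger_force: 44.2
```

Request:
play_rows --moves '[{"tx": -0.01, "ty": -0.06, "tz": -0.04, "wx": 0, "wy": 0, "wz": 0}, {"tx": -0.02, "ty": -0.06, "tz": -0.08, "wx": 0, "wy": 0, "wz": 0}, {"tx": -0.03, "ty": -0.06, "tz": -0.1, "wx": 0, "wy": 0, "wz": 0}, {"tx": -0.03, "ty": -0.06, "tz": -0.1, "wx": 0, "wy": 0, "wz": 0}, {"tx": -0.03, "ty": -0.06, "tz": -0.1, "wx": 0, "wy": 0, "wz": 0}]'

```text
time: 4.2
position: [0.4743, -0.0135, 0.0944]
ee_rot: [0.0, -0.089, 0.996, -0.0]
ft_force: [1.8, 0.3, -6.8]
gripper_width: 0.132
finger_force: 42.4
```

Request:
play_rows --moves '[{"tx": -0.01, "ty": 0, "tz": -0.04, "wx": 0, "wy": 0, "wz": 0}, {"tx": -0.03, "ty": 0, "tz": -0.09, "wx": 0, "wy": 0, "wz": 0}, {"tx": -0.03, "ty": 0, "tz": -0.09, "wx": 0, "wy": 0, "wz": 0}, {"tx": -0.03, "ty": 0, "tz": -0.09, "wx": 0, "wy": 0, "wz": 0}]'

```text
time: 4.6
position: [0.4756, -0.0132, 0.0983]
ee_rot: [0.001, -0.088, 0.996, -0.0]
ft_force: [3.7, -0.2, -7.5]
gripper_width: 0.133
finger_force: 41.9
```

Request:
play_rows --moves '[{"tx": -0.02, "ty": 0, "tz": -0.05, "wx": 0, "wy": 0, "wz": 0}, {"tx": -0.03, "ty": 0, "tz": -0.09, "wx": 0, "wy": 0, "wz": 0}, {"tx": -0.03, "ty": 0, "tz": -0.09, "wx": 0, "wy": 0, "wz": 0}, {"tx": -0.03, "ty": 0, "tz": -0.09, "wx": 0, "wy": 0, "wz": 0}]'

```text
time: 5.0
position: [0.4769, -0.013, 0.1019]
ee_rot: [0.001, -0.088, 0.996, -0.0]
ft_force: [5.6, -0.1, -7.2]
gripper_width: 0.133
finger_force: 41.3
```

Request:
play_rows --moves '[{"tx": -0.05, "ty": 0, "tz": -0.08, "wx": 0, "wy": 0, "wz": 0}, {"tx": -0.1, "ty": 0, "tz": -0.16, "wx": 0, "wy": 0, "wz": 0}, {"tx": -0.15, "ty": 0, "tz": -0.25, "wx": 0, "wy": 0, "wz": 0}, {"tx": -0.22, "ty": 0, "tz": -0.37, "wx": 0, "wy": 0, "wz": 0}, {"tx": -0.22, "ty": 0, "tz": -0.37, "wx": 0, "wy": 0, "wz": 0}, {"tx": -0.22, "ty": 0, "tz": -0.37, "wx": 0, "wy": 0, "wz": 0}]'

```text
time: 5.6
position: [0.4841, -0.0117, 0.1167]
ee_rot: [-0.001, -0.088, 0.996, 0.0]
ft_force: [0.3, -0.4, -4.2]
gripper_width: 0.131
finger_force: 40.4
```

```bash
python3 - <<'E'
from h import *
snap('scene','s2',(230,200,430,370),4)
E
```

```text
(no output)
```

View pics/s2.png

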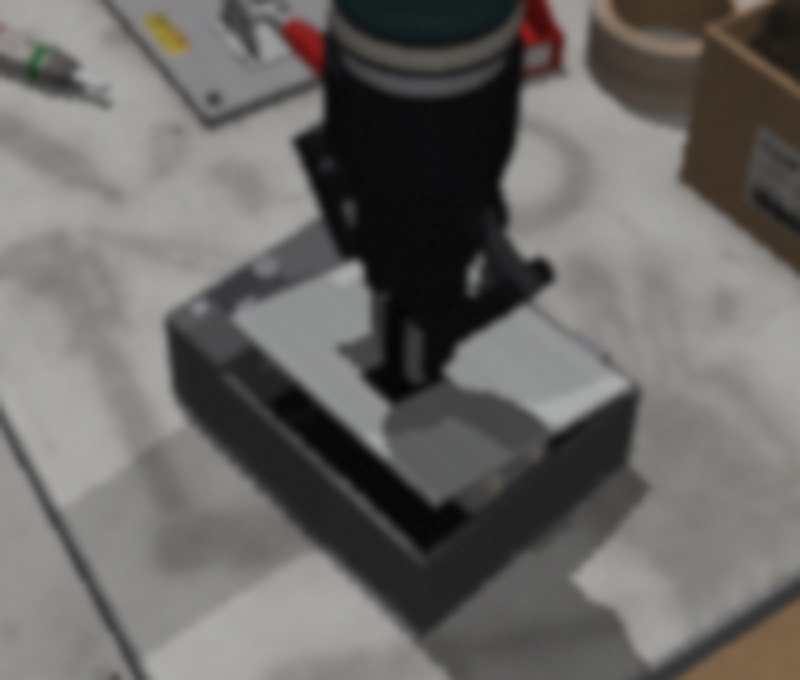

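The cover's front edge has lifted clear of the case at crop (430,500), with the stud untouched near (265,265). At 25 mm of lift the force is low and steady, so the cover is free and the catch stays as it is. I'll carry on round the arc.

Request:
play_rows --moves '[{"tx": -0.12, "ty": 0, "tz": -0.16, "wx": 0, "wy": 0, "wz": 0}, {"tx": -0.245, "ty": 0, "tz": -0.31, "wx": 0, "wy": 0, "wz": 0}, {"tx": -0.4, "ty": 0, "tz": -0.465, "wx": 0, "wy": 0, "wz": 0}, {"tx": -0.565, "ty": 0, "tz": -0.61, "wx": 0, "wy": 0, "wz": 0}, {"tx": -0.565, "ty": 0, "tz": -0.61, "wx": 0, "wy": 0, "wz": 0}, {"tx": -0.565, "ty": 0, "tz": -0.61, "wx": 0, "wy": 0, "wz": 0}]'

```text
time: 6.25
position: [0.5061, -0.0076, 0.1415]
ee_rot: [-0.001, -0.088, 0.996, 0.0]
ft_force: [-5.6, -0.8, 1.5]
gripper_width: 0.134
finger_force: 40.2
```

Request:
play_rows --moves '[{"tx": -0.16, "ty": 0, "tz": -0.14, "wx": 0, "wy": 0, "wz": 0}, {"tx": -0.33, "ty": 0, "tz": -0.25, "wx": 0, "wy": 0, "wz": 0}, {"tx": -0.54, "ty": 0, "tz": -0.36, "wx": 0, "wy": 0, "wz": 0}, {"tx": -0.77, "ty": 0, "tz": -0.43, "wx": 0, "wy": 0, "wz": 0}, {"tx": -0.77, "ty": 0, "tz": -0.43, "wx": 0, "wy": 0, "wz": 0}, {"tx": -0.77, "ty": 0, "tz": -0.43, "wx": 0, "wy": 0, "wz": 0}, {"tx": -0.77, "ty": 0, "tz": -0.43, "wx": 0, "wy": 0, "wz": 0}, {"tx": -0.77, "ty": 0, "tz": -0.43, "wx": 0, "wy": 0, "wz": 0}]'

```text
time: 7.05
position: [0.5387, -0.0016, 0.1592]
ee_rot: [0.001, -0.088, 0.996, 0.0]
ft_force: [-5.7, -0.7, 3.2]
gripper_width: 0.135
finger_force: 40.4
```

```bash
python3 - <<'E'
from h import *
snap('scene','s3',(230,180,430,350),4)
s=robot.read_state();print(s['time'],s['position'],s['ft_force'],s['gripper_width'],s['dq'])
th=.178;h=np.array([.498,.0223])+.0655*np.array([np.cos(th),np.sin(th)])
d=s['position'][:2]-h; x=d@[np.cos(th),np.sin(th)]; z=s['position'][2]-.003-.058
print(x,z,np.hypot(x,z),180-np.degrees(np.arctan2(z,x))-17.4)
E
```

```text
7.1 [ 0.5386184  -0.00164381  0.15913907] [-5.03306486  0.25231219  3.78018582] 0.13599552628889336 [-0.00177543 -0.00133468 -0.00155272  0.00168862 -0.00139355  0.00013871
  0.00043089]
-0.029762905299881733 0.09813906760172197 0.1025529478933935 55.72887900261201
```

View pics/s3.png

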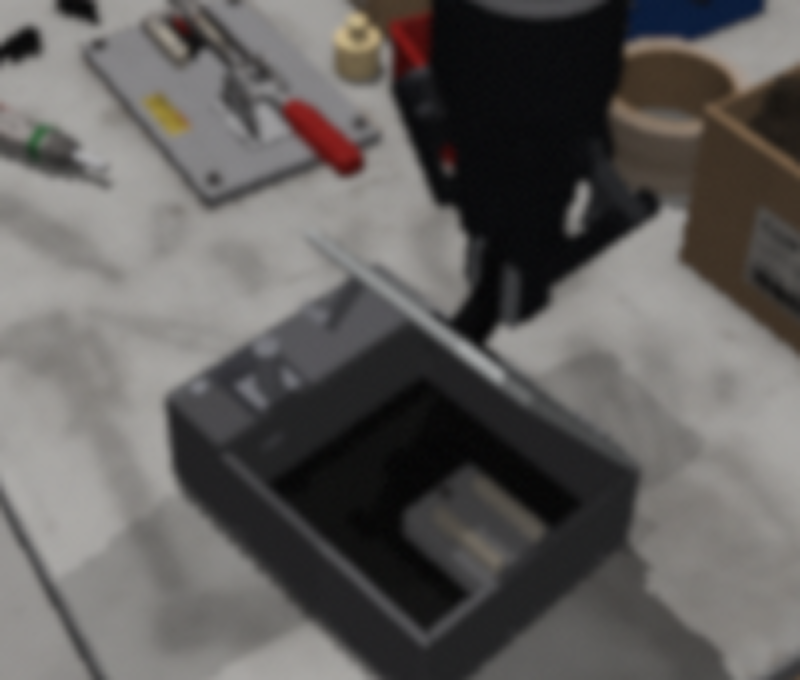

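The cover stands well open, with its front edge at crop (310,240) to (630,460), at about 55 degrees. The jaws still hold the fin, and the tape roll and gauge are where they were.

```bash
python3 -c "
from plant import robot
print(robot.job_done())"
```

```text
the job is handed in; nothing more can be done
None
```

The tug showed the cover was free, so I left the catch as found, raised the cover to about 55 degrees and handed in with the gripper still holding the fin; the bystanders were not touched.

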